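Reseat the relays in a sloping control box

TASK

The relays in the control box have worked loose. Turn the panel's quarter-turn fastener a full quarter turn to unlocked, swing the access panel up until it stands upright or leans back, then press each of the three relays fully home in its socket. Leave the fastener unlocked, the panel standing open, and all the other things on the bench where they are.

Things in the scene. Friction and masses are not known exactly. Their poses are not given: they have to be found in the camera images.
- control_box: fixed grey control box, tray 160x190x48 mm, its face sloping 25 deg down to its front edge. Origin: on the bench under its middle; x level from front edge to hinge edge, y left along the hinge, z up. In these axes up-slope=(0.906,0,0.423), outward normal N=(-0.423,0,0.906); tray underside middle (0,0,0.068); rim 48 mm along N from it, relay tops when home 41 mm; relays in a row along y, 50 mm pitch
- panel_hinge (a point): middle of the panel's hinge line at the high edge of the box, 68 mm up the slope from the row of relays; the hinge axis is the box's y
- panel (a joint): angle of the blue access panel (3 mm sheet, 164 mm hinge to free edge, 196 mm wide, 8 mm lip turned inward). 0 = shut, 1.57 = square to the sloping box, 2.01 = upright, 2.25 = stop, leaning back. Stiff hinge (0.32 N m; panel 0.25 kg): it stays at any angle. While the fastener is locked its tongue holds the panel shut
- panel_edge (a point): middle of the panel's free edge on its inner face, 164 mm from the hinge axis; panel axes: x from free edge to hinge, y along the hinge, z out of the outer face. Pushing near here from the inside carries the panel on past upright
- fastener (a joint): angle of the quarter-turn cam fastener: 0 = locked (wing along the hinge direction; red end of the wing at a red dot), 1.57 = unlocked (wing across the hinge direction), grows anticlockwise seen from outside; starts at 0 to 0.25, comes free at about 1.0, stays where left (0.08 N m)
- fastener_wing (a point): middle of the fastener's black wing (40 long, 10 thick, 22 mm high), 15 mm above the panel's outer face, 138 mm from the hinge axis, 26 mm from the free edge. Axes turn with the wing: z out of the panel, y along the wing, x across its thickness. Gripped on its flat faces it can be turned and the panel lifted by it, the wing pivoting in the grip
- relay_left (a joint): travel of the yellow plug-in relay (left one seen from the box's front edge) into its socket. 0 = 10 mm proud, 0.010 = fully home against a hard stop; starts 6 to 10 mm proud, stays where left; takes 6 to 8 N along its axis, square to the slope
- relay_left_top (a point): centre of the flat top (30 x 30 mm) of the yellow relay; z is the outward normal of the sloping box. An orange band shows round its foot while it is proud.
- relay_middle (a joint): travel of the white plug-in relay (middle one seen from the box's front edge) into its socket. 0 = 10 mm proud, 0.010 = fully home against a hard stop; starts 6 to 10 mm proud, stays where left; takes 6 to 8 N along its axis, square to the slope
- relay_middle_top (a point): centre of the flat top (30 x 30 mm) of the white relay; z is the outward normal of the sloping box. An orange band shows round its foot while it is proud.
- relay_right (a joint): travel of the green plug-in relay (right one seen from the box's front edge) into its socket. 0 = 10 mm proud, 0.010 = fully home against a hard stop; starts 6 to 10 mm proud, stays where left; takes 6 to 8 N along its axis, square to the slope
- relay_right_top (a point): centre of the flat top (30 x 30 mm) of the green relay; z is the outward normal of the sloping box. An orange band shows round its foot while it is proud.
- spray_can: spray can standing, 68 mm across, 230 mm tall; origin at the middle of its underside; a bystander that must stay where it is.
- trigger_bottle: light blue trigger bottle standing, 48 x 70 x 134 mm; origin at the middle of its underside; a bystander that must stay where it is.
- grease_tin: round grease tin, 59 mm across, 37 mm tall; origin at the middle of its underside; a bystander that must stay where it is.
- tape_black: black roll of tape lying flat, 64 mm across, 19 mm tall; origin at the middle of its underside; a bystander that must stay where it is.
- wrench_2: steel combination spanner lying flat, 160 mm long, 34 mm wide, 8 mm tall; origin at the middle of its underside; a bystander that must stay where it is. Its long side is its y axis.
- screwdriver_red: red screwdriver lying, 210 mm long, 30 mm wide, 28 mm tall; origin at the middle of its underside; a bystander that must stay where it is. Its long side is its y axis.

How it is judged (in metres and radians):
On the way, in this order (a step that is already met when the one before it is completed fails the run):
1. the fastener is turned to unlocked (value of joint fastener above 1.3 rad), for 0.2 s.
2. the panel is swung open and stands about upright or beyond (value of joint panel above 1.8 rad), for 0.2 s.
3. all three relays are pressed home (value of joint each of relay_left, relay_middle, relay_right above 0.0082 m), for 0.2 s.
At the end, for the whole second after the job is handed in: The fastener is within about 15 degrees of the full quarter turn (above 1.3 rad), the panel stands still at more than 1.8 rad (upright is 2.01), and all three relays are within 1.8 mm of fully home (all of step 3 and value of joint fastener above 1.3 rad and value of joint panel above 1.8 rad and velocity of joint panel between -0.05 and 0.05 rad/s); the robot touches nothing.
It fails at once if the spray can or trigger bottle is shifted more than 30 mm or tipped (distance of any of spray_can, trigger_bottle from where it was at the start of the episode above 0.03 m or angle between any of spray_can, trigger_bottle's own z axis and vertical above 0.35 rad).
It fails at once if the grease tin or roll of tape is shifted more than 30 mm or tipped (distance of any of grease_tin, tape_black from where it was at the start of the episode above 0.03 m or angle between any of grease_tin, tape_black's own z axis and vertical above 0.35 rad).
It fails at once if the spanner or screwdriver is shifted more than 30 mm or tipped (distance of any of wrench_2, screwdriver_red from where it was at the start of the episode above 0.03 m or angle between any of wrench_2, screwdriver_red's own z axis and vertical above 0.35 rad).
It also fails if it takes over 62 s, if anything falls off the work surface, if the arm or the gripper's body presses on something with over 40 N, if the wrist force passes 120 N, or if a joint passes its speed limit or range.

ROBOT

A 7-joint arm with a two-finger parallel gripper is mounted at the origin on a cart in front of the work surface, level with it; the furniture and walls round the work are solid. World frame = base frame: x ahead of the robot, y to its left, z up, the work surface at z = 0. Lengths are in mm, angles in rad, forces in N, time in s.
With the tool pointing down it reaches from about 400 to 875 mm from the base axis. Payload 4.4 kg.
Tool frame: the origin (TCP) lies midway between the tips of the shut fingers; the grasp point (between the pads) lies 19 mm behind it (ctrl.grip_point_offset is the distance from the TCP to the grasp point, in mm); z points along the fingers, y is the direction in which the jaws open and shut (so a half turn about z gives the same grasp; the last joint's range is limited). The gripper opens to 85 mm and grips with 20 to 120 N. Pads are 22 mm wide; open, the fingers measure 114 mm over their backs; the gripper's body (76 mm by 85 mm) begins 54 mm behind the grasp point. The pads swing forward as they close: fully open they stand 13 mm farther back than shut.
Start: joints at [1.071, 0.628, 0.038, 1.517, -0.027, 0.996, -0.02], TCP at [273.237, -589.796, 231.313] pointing down, gripper open.
Joint ranges: [-3.06, 3.06], [-0.37, 2.12], [-1.25, 1.32], [0.18, 2.47], [-1.1, 4.24], [0.23, 1.98], [-2.94, 2.94]. Speed limits (rad/s): [2.57, 2.57, 3.14, 3.14, 3.14, 3.14, 3.14].

INTERFACE

Orientations are given as [roll, pitch, yaw] about the fixed x, y, z axes, in that order (R = Rz(yaw) Ry(pitch) Rx(roll)).
In Python, from cell import ctrl, imaging, models gives the robot as it stands. The module is installed in compiled form; this text tells all that it offers.
- The arm moves only by the tool drive_tool, never from a script. Its argument "deltas" is text: rows parted by semicolons, each of 5 numbers parted by spaces: the shift along the tool's x, y, z in m, then the turn about the tool's z in degrees, then the finger opening in m, from 0 to 0.0854. A call has 1 to 12 rows; each row is the pose to reach, as a shift and turn from the pose commanded when the call began, along the tool's axes at that moment; what a row does not reach only later rows make up. A row lasts 1/8 s, in which the tool goes at most 62.5 mm and 10.7 degrees, less where a joint would pass 70% of its speed; a pose out of reach is approached as far as the arm can. A call with a gripper value outside its range is refused whole. The fingers move at their own pace and stop on an object; the grip force is fixed at half the most. Time passes only in rows, so rows that repeat a pose let the fingers close. It gives the time, the measured TCP pose, the force and the opening at its end, in the units of the state.
- ctrl.read_state(): the state, without advancing time (a new reading comes with each control period).
- imaging.get_image(name): name is "scene" or "top"; returns a dict with "color" (400x640x3 uint8, red, green, blue), "range_z" (400x640 float32, mm along the optical axis (not along the pixel's ray), 0 where there is no reading), "vfov" (degrees; the focal length in pixels is half the picture's height over the tangent of half this angle, whatever the lens; pixels are square), "cx", "cy" (the principal point, pixels), "extrinsics" (4x4, takes a point from camera to world coordinates). Camera axes: x right, y down, z forward; pixel columns grow to the right and rows downward; lengths in mm; the calibration is good to about 2 mm. A picture is of the moment at which its call begins.
- ctrl.finish_job(): hands the job in, once; it reports no verdict.
Trained networks look in a picture, given as the dict that the camera call returned (one of the last four; its "shot" number tells which), for a name from the list of things; names that differ only in an ending like _2 or _b are one class to them, and where a whole thing is asked for, a point or a joint stands for the part that bears it (a point fixed in the world has none). Each returns a list of dicts, best first, with "score" (0 to 1); they miss things now and then, are a little off and sometimes report something else, mostly with a low value. They report only what shows in the picture. A call takes as long as a camera call.
- models.spot_in(picture, thing): "point" ([column, row] in pixels, amid what is visible of it).
- models.landmark_of(picture, thing): "point" ([column, row] in pixels: a listed point, or the origin of a listed thing).
The state is a dict: "clock": time; "qpos": joint angles; "qd": joint speeds; "tau": joint torques, N m; "eef_pos": TCP position; "tool_rot": TCP orientation; "force": force on the tool from outside, world axes, zero at the start; "torque": the same for the moment, N m; "width": finger opening in mm.
Only numpy, scipy, OpenCV 4.12 (cv2) and the standard library are available. Lean on these libraries where they do the work, as an engineer would, in place of code of your own. Each camera call takes 0.05 s, during which the arm holds its last target.

## Working session

There is one attempt and no reset: what is moved stays moved. The work goes in short steps, Python scripts to look and compute and a tool call to move; the robot and the scene stay as the last step left them, time stands still between calls to the robot, and variables do not carry over. Pictures are saved under pics/ and viewed, and the job is handed in when it is done.

Besides the shell and the picture viewer there is one more tool, called after "Emit:" in YAML: its name, and indented under it one key for each argument. drive_tool: Moves the arm, as the interface text tells. Its arguments: {"type":"object","properties":{"deltas":{"type":"string"}},"required":["deltas"]}

```bash
mkdir -p pics; ls; python3 - <<'E'
from cell import ctrl, imaging, models
import cv2,numpy as np
print(ctrl.read_state())
for n in ("scene","top"):
    p=imaging.get_image(n)
    cv2.imwrite(f"pics/{n}0.png",p["color"][:,:,::-1])
    print(n,p["vfov"],p["cx"],p["cy"],np.round(p["extrinsics"],3).tolist())
    np.savez(f"{n}0.npz",**{k:p[k] for k in("color","range_z","vfov","cx","cy","extrinsics")})
    f=200/np.tan(np.radians(p["vfov"]/2))
    for t in ("control_box","panel_hinge","panel_edge","fastener_wing","spray_can","trigger_bottle","grease_tin","tape_black","wrench_2","screwdriver_red"):
        r=models.landmark_of(p,t)[:1]
        for d in r:
            u,v=d["point"]; z=p["range_z"][int(np.clip(v,0,399)),int(np.clip(u,0,639))]
            w=p["extrinsics"]@np.array([(u-p["cx"])/f*z,(v-p["cy"])/f*z,z,1])
            print(t,round(d["score"],2),np.round([u,v]),np.round(w[:3]))
E
```

```text
pics
{'clock': 0.0, 'qpos': array([ 1.07116899,  0.6293432 ,  0.03844517,  1.51834063, -0.02698643,
        0.996307  , -0.0200171 ]), 'qd': array([ 9.49701300e-04, -9.36179760e-05, -3.84786099e-04, -2.53695623e-04,
        2.08522558e-04,  1.58384679e-03,  1.29535777e-03]), 'tau': array([-2.78806519e-04, -5.63402224e+01,  1.22610893e+00, -1.93441576e+01,
        1.10861540e-02,  1.07346955e-02, -2.26401460e-05]), 'eef_pos': array([ 272.98930615, -589.22040195,  230.399805  ]), 'tool_rot': array([-3.13971297e+00,  3.74782996e-05,  4.33815668e-01]), 'force': array([ 0.03551951,  0.07528805, -0.83499203]), 'torque': array([0.02365616, 0.07035011, 0.04246272]), 'width': 85.4250494289465}
scene 46.862905973795215 322.6251881429437 197.4716225907617 [[-0.812, -0.374, 0.449, 51.255], [-0.584, 0.507, -0.634, 739.366], [0.009, -0.777, -0.63, 806.119], [0.0, 0.0, 0.0, 1.0]]
control_box 0.74 [319. 217.] [527.  79.  89.]
panel_hinge 0.74 [303. 160.] [ 781. -183.    0.]
panel_edge 0.56 [356. 200.] [490. -23.  90.]
fastener_wing 0.5 [380. 187.] [ 509. -184.   23.]
spray_can 0.9 [277. 250.] [574. 182.  35.]
trigger_bottle 0.85 [380. 189.] [ 509. -186.   12.]
grease_tin 0.75 [358. 202.] [483. -21.  88.]
wrench_2 0.67 [370. 272.] [377.  86.   1.]
screwdriver_red 0.66 [404. 211.] [ 410. -141.   15.]
top 54.9964072304729 318.9118372150801 196.5265096214272 [[0.021, -0.997, 0.073, 490.314], [-1.0, -0.02, 0.022, 37.844], [-0.02, -0.073, -0.997, 967.173], [0.0, 0.0, 0.0, 1.0]]
control_box 0.84 [346. 191.] [566.  -3. 126.]
panel_hinge 0.67 [346. 158.] [637.  -0. 136.]
panel_edge 0.76 [353. 226.] [488. -23.  91.]
fastener_wing 0.62 [352. 223.] [494. -19. 119.]
spray_can 0.71 [278. 182.] [576. 139. 186.]
trigger_bottle 0.93 [425. 215.] [ 518. -186.   84.]
grease_tin 0.58 [283. 227.] [483. 143.  38.]
tape_black 0.92 [410. 156.] [ 669. -171.   -2.]
wrench_2 0.9 [308. 268.] [383.  81.   7.]
screwdriver_red 0.84 [405. 251.] [ 428. -158.   -3.]
```

View pics/scene0.png

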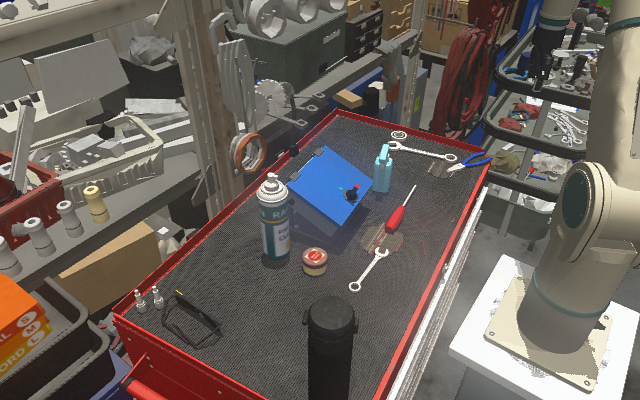

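View pics/top0.png

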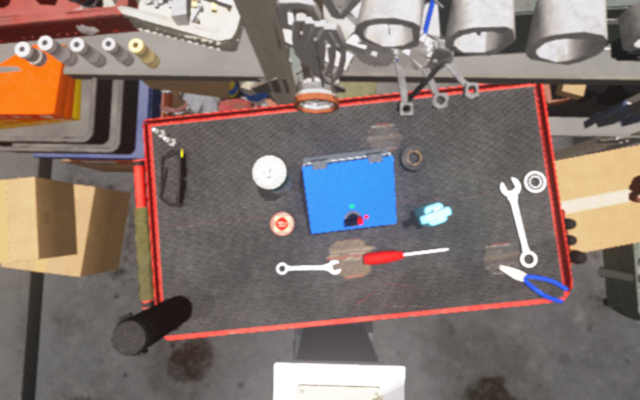

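```bash
cat > h.py <<'E'
import numpy as np,cv2
def load(n):
    d=np.load(n); return {k:d[k] for k in d.files}
def cloud(p):
    f=200/np.tan(np.radians(float(p["vfov"])/2)); z=p["range_z"].astype(float)
    v,u=np.mgrid[:400,:640]
    c=np.stack([(u-p["cx"])/f*z,(v-p["cy"])/f*z,z],-1)
    E=p["extrinsics"]; return c@E[:3,:3].T+E[:3,3]
def proj(p,w):
    f=200/np.tan(np.radians(float(p["vfov"])/2)); E=p["extrinsics"]
    c=(np.asarray(w)-E[:3,3])@E[:3,:3]; return c[...,:2]/c[...,2:]*f+[float(p["cx"]),float(p["cy"])]
def shot(n,name):
    from cell import imaging
    p=imaging.get_image(n); cv2.imwrite(f"pics/{name}.png",p["color"][:,:,::-1])
    np.savez(f"{name}.npz",**{k:p[k] for k in("color","range_z","vfov","cx","cy","extrinsics")}); return p
def crop(p,u0,u1,v0,v1,s,name):
    cv2.imwrite(f"pics/{name}.png",cv2.resize(p["color"][v0:v1,u0:u1,::-1],None,fx=s,fy=s,interpolation=cv2.INTER_CUBIC))
E
python3 - <<'E'
from h import *
for n in("top0","scene0"):
    p=load(n+".npz"); W=cloud(p); c=p["color"].astype(int)
    m=(c[...,2]>120)&(c[...,0]<60)&(c[...,2]-c[...,1]>50)&(p["range_z"]>0)&(W[...,2]>40)&(W[...,2]<180)
    m=cv2.morphologyEx(m.astype(np.uint8),cv2.MORPH_OPEN,np.ones((3,3)))
    k,l,s,_=cv2.connectedComponentsWithStats(m); i=1+s[1:,4].argmax(); m=l==i
    P=W[m]; 
    for _ in range(4):
        c0=P.mean(0); N=np.linalg.svd(P-c0,full_matrices=False)[2][2]; N*=np.sign(N[2]); r=(P-c0)@N; P=P[abs(r)<max(2.5*r.std(),1)]
    print(n,s[i],c0,N,np.degrees(np.arccos(N[2])),"yaw",np.degrees(np.arctan2(-N[1],-N[0])),r.std())
    q,_=cv2.findContours(m.astype(np.uint8),cv2.RETR_EXTERNAL,cv2.CHAIN_APPROX_NONE)
    cnt=max(q,key=cv2.contourArea)
    # intersect contour pixels with the plane
    f=200/np.tan(np.radians(float(p["vfov"])/2));E=p["extrinsics"]
    uv=cnt[:,0].astype(float); d=np.c_[(uv[:,0]-p["cx"])/f,(uv[:,1]-p["cy"])/f,np.ones(len(uv))]@E[:3,:3].T
    t=((c0-E[:3,3])@N)/(d@N); X=E[:3,3]+d*t[:,None]
    ey=np.array([-N[1],N[0],0]);ey=np.cross([0,0,1],-np.array([N[0],N[1],0]));ey/=np.linalg.norm(ey);ex=np.cross(ey,N)
    Q=np.c_[(X-c0)@ex,(X-c0)@ey].astype(np.float32)
    rect=cv2.minAreaRect(Q); print(rect); 
    ctr=c0+rect[0][0]*ex+rect[0][1]*ey; print("panel centre",ctr,"ex",ex,"ey",ey)
    # wing pts
    H=(W-c0)@N; 
    A=(W-ctr)@ex;B=(W-ctr)@ey
    w=(H>8)&(H<35)&(abs(A)<78)&(abs(B)<95)&(p["range_z"]>0)
    print("wing n",w.sum(),"A",A[w].mean(),"B",B[w].mean(),"H",np.percentile(H[w],[5,50,95]), "extent",A[w].min(),A[w].max(),B[w].min(),B[w].max())
    if n=="top0": crop(p,290,410,140,245,6,"top0c")
    else: crop(p,270,410,130,240,5,"scene0c")
E
```

```text
Traceback (most recent call last):
ValueError: attempt to get argmax of an empty sequence
```

```bash
true
python3 - <<'E'
from h import *
p=load("top0.npz");W=cloud(p)
for u,v in((330,180),(380,190),(345,170),(320,225)): print(p["color"][v,u],p["range_z"][v,u],W[v,u])
crop(p,290,410,140,245,6,"top0c")
p=load("scene0.npz");W=cloud(p)
for u,v in((330,180),(340,205)): print(p["color"][v,u],p["range_z"][v,u],W[v,u])
crop(p,270,410,130,240,5,"scene0c")
E
```

```text
[ 69 162 250] 835.4897 [587.29616466  32.45875828 136.22088183]
[ 64 157 248] 845.42737 [568.86335664 -78.01243492 122.52605046]
[ 64 161 250] 829.86957 [6.08873563e+02 5.40572933e-01 1.42737914e+02]
[ 71 159 249] 870.42145 [489.21591089  52.85108865  94.49089786]
[ 63 126 214] 1136.4733 [562.93333079 -13.64672588 124.27521624]
[ 64 125 211] 1100.8602 [505.2535481   26.23598381  99.53163518]
```

View pics/top0c.png

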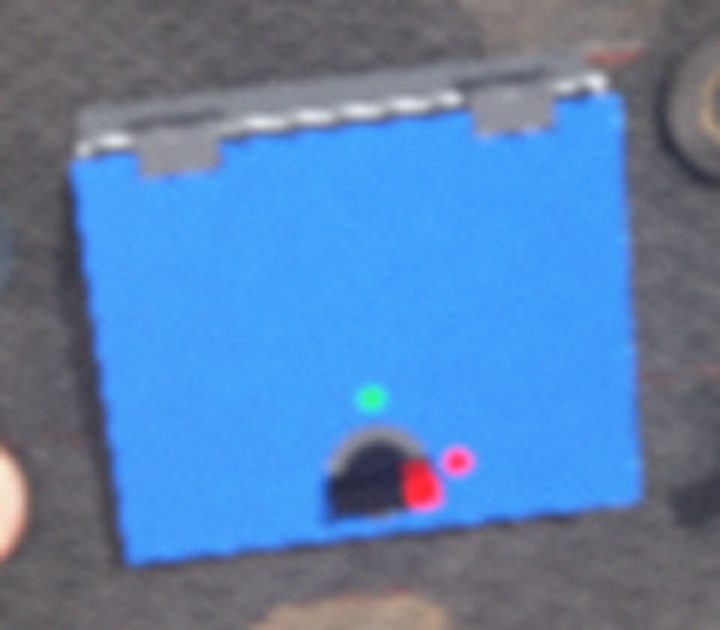

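View pics/scene0c.png

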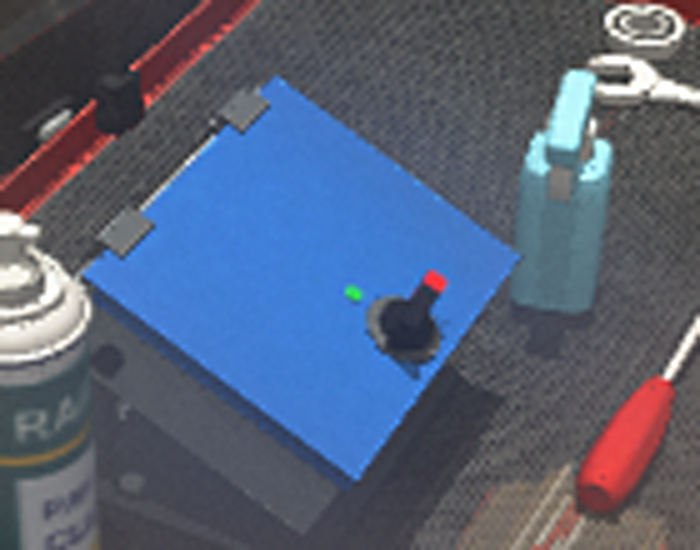

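```bash
cat > fit.py <<'E'
from h import *
def fit(n):
    p=load(n+".npz"); W=cloud(p); c=p["color"].astype(int)
    m=(c[...,2]>150)&(c[...,0]<100)&(c[...,2]-c[...,1]>60)&(p["range_z"]>0)&(W[...,2]>40)&(W[...,2]<180)&(W[...,0]>400)&(W[...,0]<700)
    m=cv2.morphologyEx(m.astype(np.uint8),cv2.MORPH_OPEN,np.ones((3,3)))
    k,l,s,_=cv2.connectedComponentsWithStats(m); i=1+s[1:,4].argmax(); m=l==i
    P=W[m]
    for _ in range(4):
        c0=P.mean(0); N=np.linalg.svd(P-c0,full_matrices=False)[2][2]; N*=np.sign(N[2]); r=(P-c0)@N; P=P[abs(r)<max(2.5*r.std(),1)]
    print(n,s[i],c0,N,"tilt",np.degrees(np.arccos(N[2])),"yaw",np.degrees(np.arctan2(-N[1],-N[0])),r.std())
    q,_=cv2.findContours(m.astype(np.uint8),cv2.RETR_EXTERNAL,cv2.CHAIN_APPROX_NONE)
    cnt=max(q,key=cv2.contourArea)
    f=200/np.tan(np.radians(float(p["vfov"])/2));E=p["extrinsics"]
    uv=cnt[:,0].astype(float); d=np.c_[(uv[:,0]-p["cx"])/f,(uv[:,1]-p["cy"])/f,np.ones(len(uv))]@E[:3,:3].T
    t=((c0-E[:3,3])@N)/(d@N); X=E[:3,3]+d*t[:,None]
    ey=np.cross([0,0,1],-np.array([N[0],N[1],0]));ey/=np.linalg.norm(ey);ex=np.cross(ey,N)
    Q=np.c_[(X-c0)@ex,(X-c0)@ey].astype(np.float32)
    rect=cv2.minAreaRect(Q); print(rect)
    ctr=c0+rect[0][0]*ex+rect[0][1]*ey; print("panel centre",ctr,"ex",ex,"ey",ey)
    H=(W-c0)@N; A=(W-ctr)@ex;B=(W-ctr)@ey
    w=(H>6)&(H<35)&(abs(A)<85)&(abs(B)<90)&(p["range_z"]>0)
    print("wing n",w.sum(),"A",A[w].mean(),"B",B[w].mean(),"H",np.percentile(H[w],[5,50,95]),"ext",A[w].min(),A[w].max(),B[w].min(),B[w].max())
    hi=w&(H>15); red=w&(c[...,0]>150)&(c[...,2]<120)
    print("hi",hi.sum(),A[hi].mean(),B[hi].mean(),"cov",np.cov(A[hi],B[hi]).ravel(),"red",red.sum(),A[red].mean(),B[red].mean(),H[red].mean())
    print("PCA",np.degrees(0.5*np.arctan2(2*np.cov(B[hi],A[hi])[0,1],np.var(B[hi])-np.var(A[hi]))),W[hi].mean(0))
    return p,W
for n in("top0","scene0"): fit(n)
E
python3 fit.py
```

```text
top0 [ 302  156   94   78 5531] [559.27151633 -11.48850633 121.24693277] [-0.41879983 -0.06048628  0.90606187] tilt 25.03331921485027 yaw 8.218266790229162 1.2969283271690701
((-3.6857681274414062, -0.25032806396484375), (195.88876342773438, 161.54100036621094), 89.948486328125)
panel centre [556.00206004 -12.21363165 119.68731755] ex [0.89675725 0.12951654 0.42314524] ey [-0.14294448  0.98973071  0.        ]
wing n 169 A -51.52075333631245 B 0.18306012611513933 H [ 7.08519474 22.6900958  28.19263728] ext -69.10758908602918 -41.72076085472329 -19.386184069059293 20.045797769271818
hi 110 -53.23748622497347 0.00608329082329717 cov [ 10.89506472  -8.04594607  -8.04594607 132.08811366] red 28 -51.29277763738624 -12.982048260304099 24.359021016495955
PCA -3.81600506454293 [498.05271737 -20.57697275 119.24349422]
scene0 [ 288  146   85   79 3225] [556.62309287  -5.88830094 121.20574637] [-0.41831971 -0.06053626  0.9062803 ] tilt 25.003726497882305 yaw 8.234276321636905 1.392879647090955
((-2.2509078979492188, -6.61663818359375), (195.03744506835938, 158.57418823242188), 89.97551727294922)
panel centre [555.55181154 -12.72889064 120.25433891] ex [0.89693721 0.12979839 0.42267721] ey [-0.14322103  0.98969073  0.        ]
wing n 109 A -54.16810611715546 B 4.124235996886695 H [ 6.98784683 20.42302139 28.00553882] ext -67.50976921913819 -41.721389381627645 -20.90404207974791 22.559776346891166
hi 63 -54.14252839906756 3.439426069782284 cov [ 10.67710717 -12.76720283 -12.76720283 165.96252346] red 11 -52.62749995095423 -13.350092194022825 27.149162832207026
PCA -4.742890256933948 [496.17227765 -17.84662246 119.73729738]
```

Emit:
drive_tool:
  deltas: "0.04 -0.041 0 4 0; 0.082 -0.082 0 8 0; 0.123 -0.123 0 12 0; 0.164 -0.164 0 16.6 0; 0.205 -0.205 0 16.6 0; 0.246 -0.246 0 16.6 0; 0.287 -0.287 0 16.6 0; 0.327 -0.328 0 16.6 0; 0.367 -0.369 0 16.6 0; 0.406 -0.409 0.02 16.6 0; 0.406 -0.409 0.05 16.6 0; 0.406 -0.409 0.05 16.6 0"

```text
clock: 2.6
eef_pos: [468.3, -47.4, 180.0]
tool_rot: [-3.141, 0.004, 0.145]
force: [-0.3, -0.3, 0.8]
width: -0.2
```

```bash
python3 - <<'E'
from h import *
p=shot("scene","s1"); q=shot("top","t1")
crop(p,270,450,90,250,4,"s1c"); crop(q,290,410,140,245,6,"t1c")
W=cloud(load("scene0.npz"));Z=W[...,2]
for nm in("scene0","top0"):
  W=cloud(load(nm+".npz"))
  m=(W[...,2]>150)&(abs(W[...,0]-575)<70)&(abs(W[...,1]-160)<70); print(nm,np.percentile(W[m],[2,50,98],axis=0))
E
```

```text
scene0 [[564.32204256 139.72185404 151.4036857 ]
 [584.78195629 173.44994576 187.85739755]
 [617.89955974 193.41100223 229.22927673]]
top0 [[565.16222867 128.06895436 157.44340119]
 [592.67876133 155.54998838 192.62166816]
 [626.55242231 189.64795117 229.29156014]]
```

View pics/s1c.png

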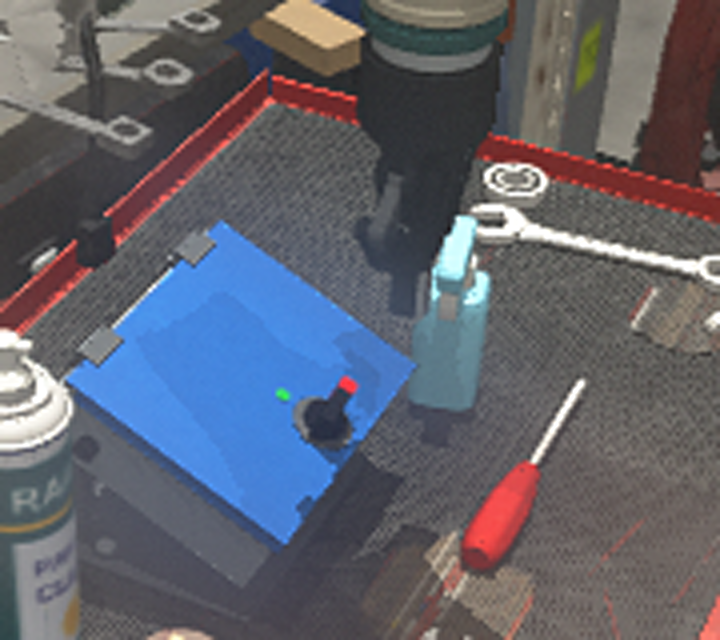

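View pics/t1c.png

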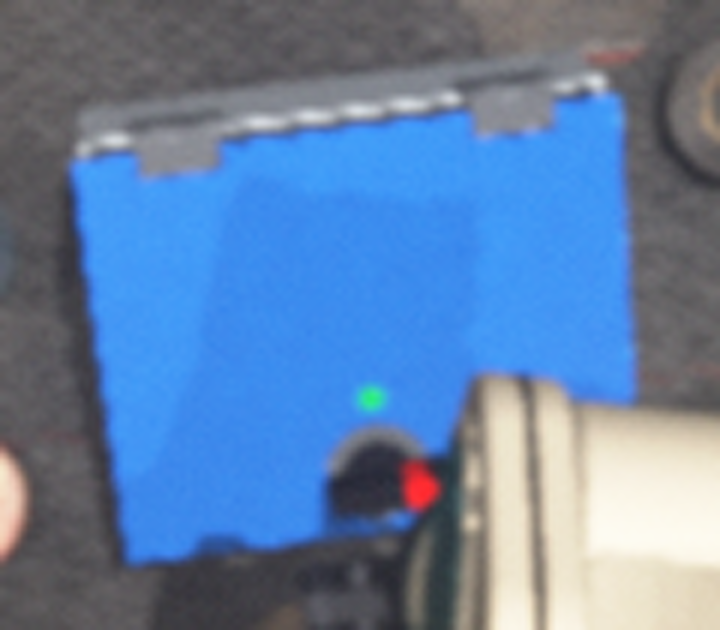

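```bash
python3 - <<'E'
from h import *
p=load("s1.npz");print(proj(p,[[468,-47,180],[468,-47,280]]), (proj(p,[[468,-47,180],[468,-47,250]])-[270,90])*4)
W=cloud(p)
m=(W[...,2]>175)&(W[...,2]<330)&(abs(W[...,0]-470)<90)&(abs(W[...,1]+50)<90)
for z in range(175,330,15):
  k=m&(abs(W[...,2]-z)<7)
  if k.sum(): print(z,k.sum(),np.round(W[k].min(0)),np.round(W[k].max(0)))
E
```

```text
[[371.86042032 168.52053536]
 [375.33377478 131.47308312]] [[407.44168127 314.08214146]
 [416.98975704 212.24056867]]
175 3 [465. -42. 180.] [474. -39. 181.]
190 43 [458. -55. 184.] [475. -31. 197.]
205 55 [457. -53. 198.] [478. -30. 212.]
220 22 [455. -58. 213.] [471. -19. 227.]
235 69 [451. -86. 228.] [475.  -7. 241.]
250 101 [450. -98. 243.] [475.   8. 257.]
265 143 [ 448. -104.  258.] [484.  17. 272.]
280 164 [448. -67. 273.] [488.  16. 287.]
295 90 [450. -60. 288.] [473.  -3. 302.]
310 120 [432. -59. 303.] [497.  -7. 317.]
325 178 [432. -55. 318.] [499.  -7. 330.]
```

Emit:
drive_tool:
  deltas: "0 0 0.045 0 0; 0 0 0.087 0 0; 0.008 0 0.083 0 0; 0.014 0.001 0.080 0 0; 0.020 0.002 0.078 0 0; 0.025 0.003 0.075 0 0; 0.030 0.004 0.073 0 0; 0.034 0.002 0.071 0 0; 0.037 -0.002 0.070 0 0; 0.039 -0.006 0.069 0 0; 0.039 -0.006 0.069 0 0"

```text
clock: 4.08
eef_pos: [507.5, -39.2, 113.7]
tool_rot: [3.138, -0.0, 0.142]
force: [-1.5, -5.4, -1.5]
width: 0.3
```

```bash
python3 - <<'E'
from h import *
p=shot("scene","s2"); crop(p,270,450,90,250,4,"s2c")
p=shot("top","t2"); crop(p,290,410,140,245,6,"t2c")
E
```

```text
(no output)
```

View pics/s2c.png

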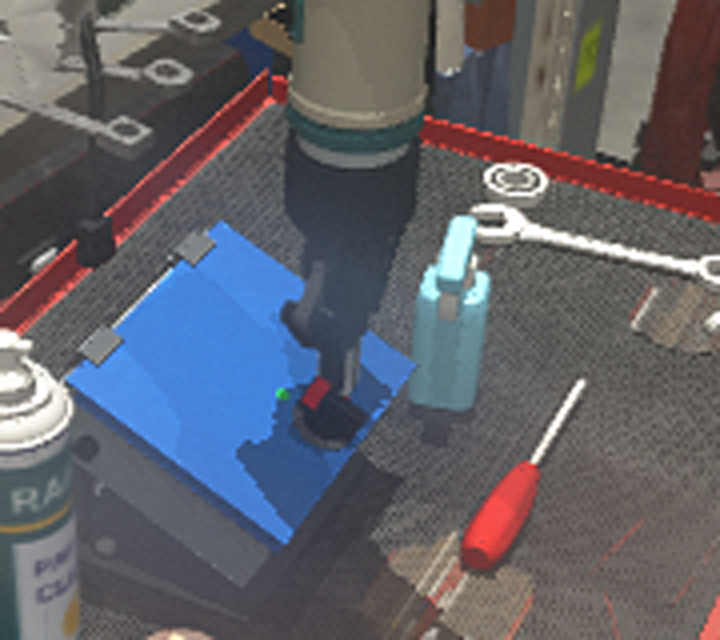

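Emit:
drive_tool:
  deltas: "0.002 -0.003 -0.001 0 0; 0.004 -0.006 -0.002 0 0; 0.005 -0.008 -0.0025 0 0; 0.005 -0.008 -0.0025 0 0"

```text
clock: 4.68
eef_pos: [507.5, -38.1, 115.1]
tool_rot: [3.132, 0.008, 0.137]
force: [-7.2, -21.4, -6.5]
width: -0.1
```

```bash
python3 - <<'E'
from h import *
p=shot("scene","s3"); crop(p,270,450,90,250,4,"s3c")
E
```

```text
(no output)
```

View pics/s3c.png

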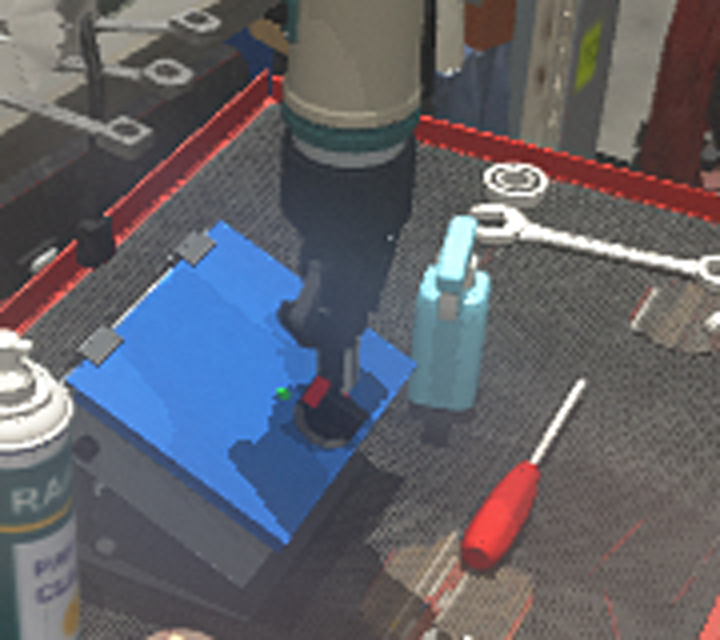

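Emit:
drive_tool:
  deltas: "0 0.008 0 0 0; 0 0.014 -0.01 0 0; -0.03 0.014 -0.065 0 0; -0.09 0.014 -0.115 0 0; -0.09 0.014 -0.115 0 0.06"

```text
clock: 5.35
eef_pos: [424.0, -54.5, 233.4]
tool_rot: [3.141, -0.006, 0.144]
force: [0.1, 0.2, 0.7]
width: 17.1
```

```bash
python3 - <<'E'
from h import *
from cell import ctrl
p=shot("scene","s4"); crop(p,270,450,90,250,4,"s4c")
q=shot("top","t4"); crop(q,290,410,140,245,6,"t4c")
W=cloud(load("top0.npz")); m=(W[...,2]>240)&(abs(W[...,1])<300)&(W[...,0]>400)
for x in range(600,900,20):
  k=m&(abs(W[...,0]-x)<10)
  if k.sum(): print(x,k.sum(),W[k].min(0).round(),W[k].max(0).round())
c0=np.array([555.8,-12.4,120.0]);ex=np.array([.8968,.1297,.423]);ey=np.array([-.143,.9897,0]);N=np.cross(ex,ey)
for n,p in(("s",p),("t",q)):
  W=cloud(p)-c0;A=W@ex;B=W@ey;H=W@N;c=p["color"].astype(int)
  w=(H>5)&(H<33)&(A>-85)&(A<-20)&(abs(B)<35)&(c.max(-1)<90)
  r=(H>5)&(H<33)&(A>-85)&(A<-20)&(abs(B)<35)&(c[...,0]>120)&(c[...,2]<110)
  print(n,w.sum(),A[w].mean(),B[w].mean(),A[w].min(),A[w].max(),"red",r.sum(),A[r].mean(),B[r].mean(),H[r].mean())
print(ctrl.read_state()["eef_pos"],ctrl.read_state()["tool_rot"],ctrl.read_state()["clock"])
E
```

```text
720 761 [ 722. -300.  431.] [ 730. -235.  517.]
740 4806 [ 730. -300.  425.] [750.  -4. 516.]
760 5859 [ 750. -300.  240.] [770.  96. 522.]
780 2994 [ 770. -300.  242.] [790. 113. 511.]
800 2229 [ 790. -235.  240.] [810. 179. 477.]
820 203 [ 810. -155.  240.] [830. 128. 432.]
840 523 [ 830. -297.  240.] [850. 284. 405.]
860 803 [ 850. -300.  240.] [870. 300. 347.]
880 332 [ 870. -299.  240.] [890. 299. 346.]
s 129 -57.32229148435091 4.748006259191526 -73.45390299036298 -36.59891402516826 red 27 -40.36931967492691 2.1958625250880557 23.843213221263607
t 87 -56.39435038898664 1.5420199663006988 -72.4962211843503 -34.033605145958234 red 42 -43.17633091536262 -1.1781057539393025 22.58839612162859
[425.16056546 -54.36067818 232.17933898] [ 3.14103109 -0.0055371   0.14442204] 5.45
```

View pics/s4c.png

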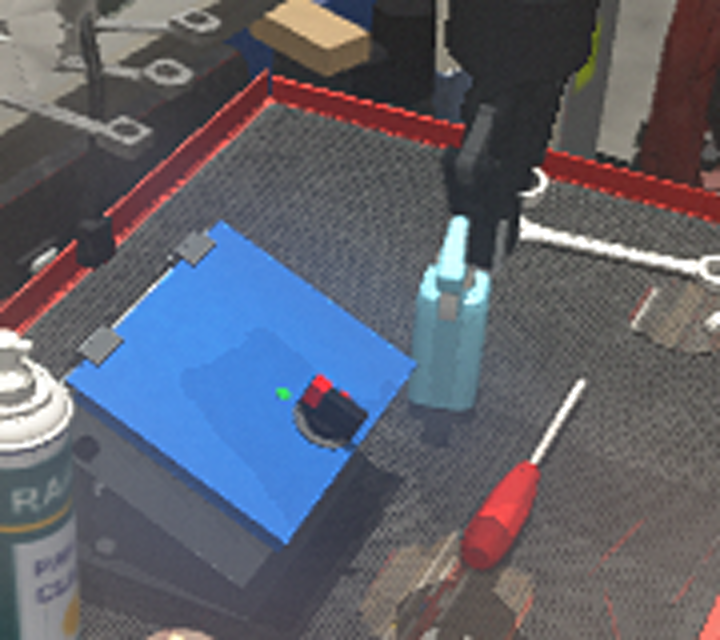

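View pics/t4c.png

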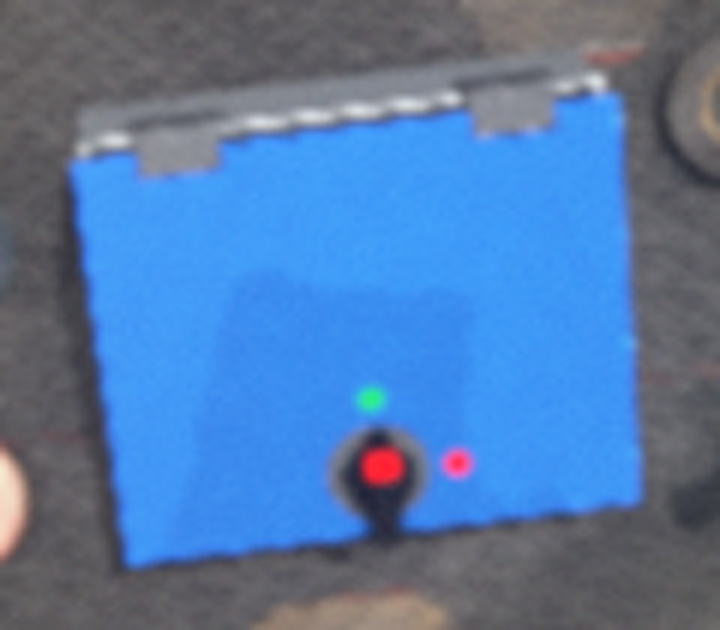

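Emit:
drive_tool:
  deltas: "0.05 -0.0227 0.02 0 0.06; 0.0772 -0.0227 0.07 0 0.06; 0.0772 -0.0227 0.115 0 0.06; 0.0772 -0.0227 0.130 0 0.06; 0.0772 -0.0227 0.130 0 0.06"

```text
clock: 6.08
eef_pos: [497.3, -20.8, 99.0]
tool_rot: [-3.141, 0.002, 0.144]
force: [-0.2, 0.5, -0.5]
width: 60.0
```

```bash
python3 - <<'E'
from h import *
p=shot("scene","s5"); crop(p,270,450,90,250,4,"s5c")
E
```

```text
(no output)
```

View pics/s5c.png

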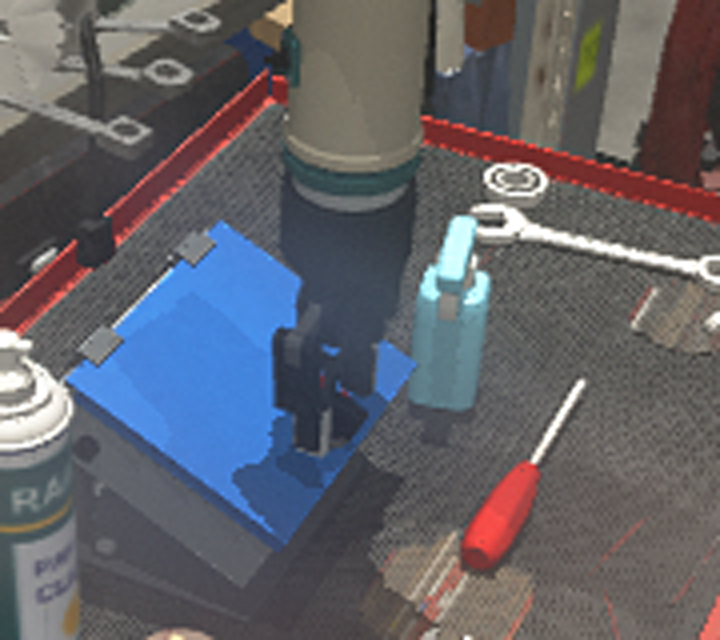

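Emit:
drive_tool:
  deltas: "0 0 -0.003 0 0.03; 0 0 -0.003 0 0; 0 0 -0.003 0 0; 0 0 -0.003 0 0; 0 0 -0.003 0 0; 0 0 -0.003 0 0"

```text
clock: 6.88
eef_pos: [497.7, -22.2, 105.1]
tool_rot: [3.14, -0.002, 0.143]
force: [-4.4, -2.1, 16.8]
width: 8.7
```

Emit:
drive_tool:
  deltas: "-0.003 0 -0.012 0 0; -0.005 0 -0.024 0 0; -0.006 0 -0.036 0 0; -0.006 0 -0.048 0 0; -0.005 0 -0.060 0 0; -0.0025 0 -0.072 0 0; 0.001 0 -0.084 0 0; 0.005 0 -0.095 0 0; 0.010 0 -0.106 0 0; 0.0165 0 -0.1165 0 0; 0.0165 0 -0.1165 0 0"

```text
clock: 8.25
eef_pos: [514.9, -19.8, 220.3]
tool_rot: [3.14, -0.003, 0.144]
force: [4.1, -3.2, -4.9]
width: 8.2
```

```bash
python3 - <<'E'
from h import *
p=shot("scene","s6"); crop(p,270,450,50,250,3.5,"s6c")
E
```

```text
(no output)
```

View pics/s6c.png

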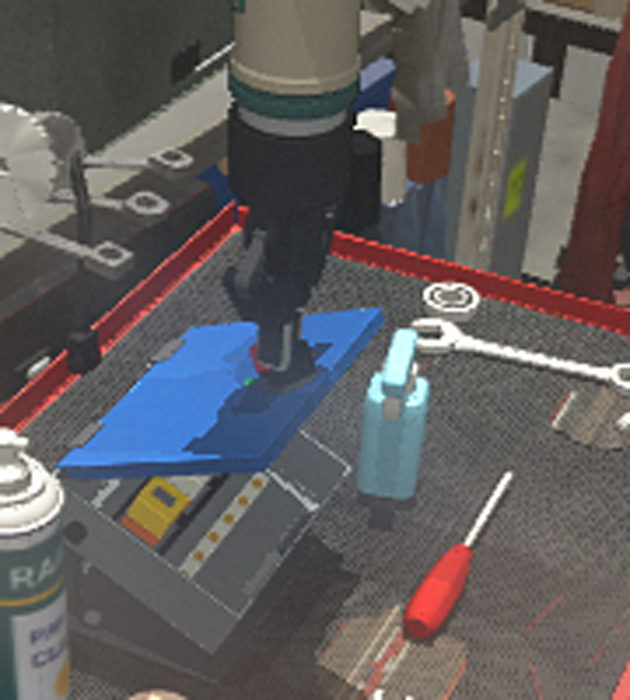

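Emit:
drive_tool:
  deltas: "0.007 0 -0.010 0 0; 0.015 0 -0.019 0 0; 0.024 0 -0.0275 0 0; 0.033 0 -0.0355 0 0; 0.043 0 -0.0425 0 0; 0.0535 0 -0.048 0 0; 0.0645 0 -0.0535 0 0; 0.076 0 -0.0575 0 0; 0.088 0 -0.0605 0 0; 0.100 0 -0.0625 0 0; 0.100 0 -0.0625 0 0"

```text
clock: 9.68
eef_pos: [612.6, -5.6, 282.5]
tool_rot: [3.14, 0.001, 0.143]
force: [-0.1, -4.5, -0.4]
width: 6.9
```

```bash
python3 - <<'E'
from h import *
p=shot("scene","s7"); crop(p,230,450,50,250,3.2,"s7c")
E
```

View pics/s7c.png

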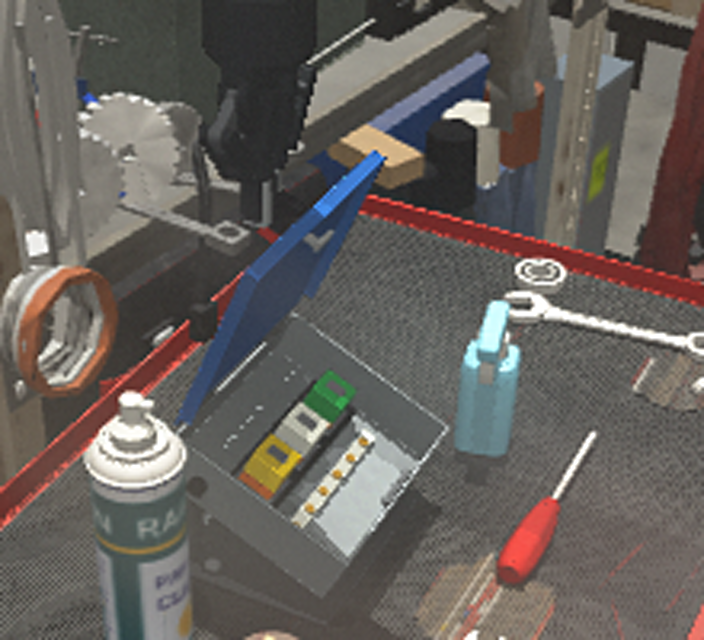

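Emit:
drive_tool:
  deltas: "0 0 0 0 0.03; 0 0 0 0 0.03; 0 0 -0.01 0 0.03; 0 0 -0.035 0 0.03; 0 0 -0.065 0 0.03; -0.03 0 -0.065 0 0; -0.075 0 -0.065 0 0; -0.075 0 -0.035 0 0; -0.075 0 -0.010 0 0; -0.075 0 -0.010 0 0"

```text
clock: 10.98
eef_pos: [537.5, -14.6, 291.3]
tool_rot: [-3.141, 0.002, 0.145]
force: [-0.9, -0.4, 0.3]
width: -0.1
```

```bash
python3 - <<'E'
from h import *
p=shot("scene","s8"); crop(p,230,450,50,250,3.2,"s8c")
E
```

```text
(no output)
```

View pics/s8c.png

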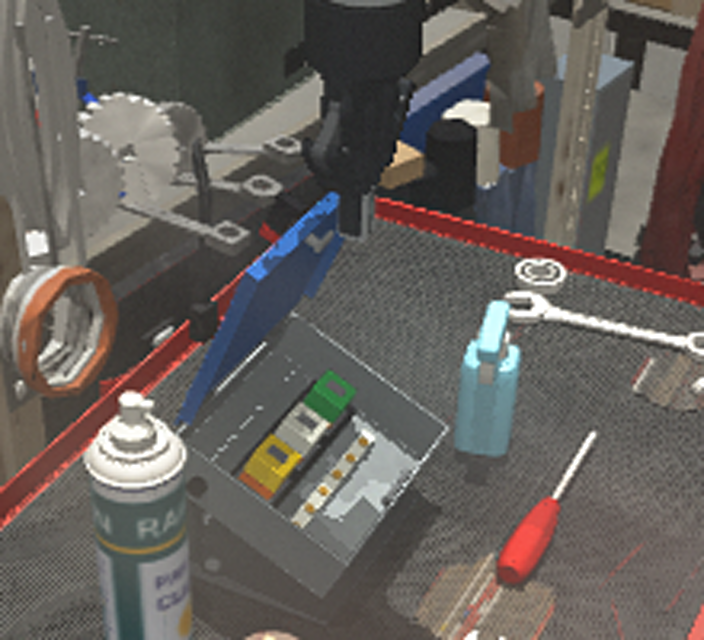

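Emit:
drive_tool:
  deltas: "0.015 0 0 0 0; 0.03 0 0 0 0; 0.04 0 0 0 0; 0.05 0 0 0 0; 0.06 0 0 0 0; 0.07 0 0 0 0; 0.08 0 0 0 0; 0.088 0 0 0 0; 0.095 0 0 0 0; 0.1 0 0 0 0; 0.1 0 0 0 0"

```text
clock: 12.4
eef_pos: [640.4, -0.5, 293.8]
tool_rot: [3.141, -0.007, 0.144]
force: [1.9, -0.4, 6.8]
width: 0.2
```

```bash
python3 - <<'E'
from h import *
p=shot("scene","s9"); crop(p,230,450,50,250,3.2,"s9c")
E
```

```text
(no output)
```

View pics/s9c.png

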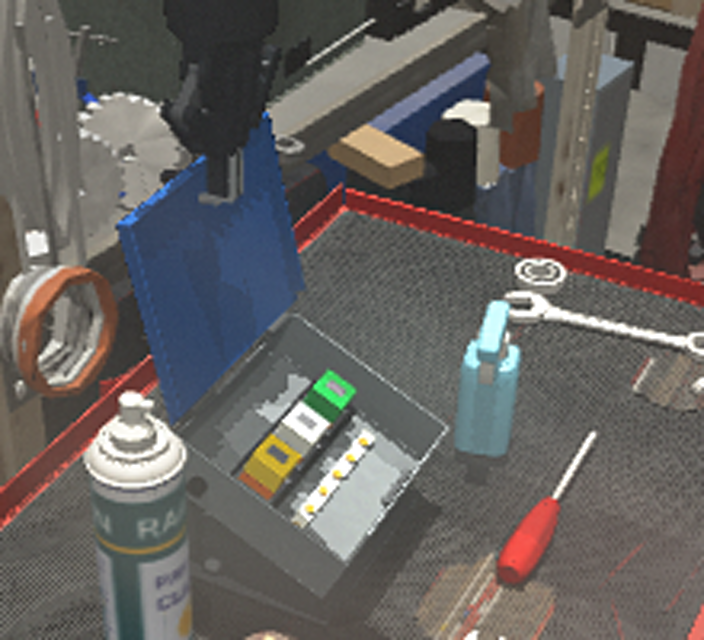

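Emit:
drive_tool:
  deltas: "-0.02 0 0 0 0; -0.06 0 0 0 0; -0.11 0 0 0 0; -0.16 0 0 0 0; -0.21 0 0 0 0; -0.21 0 0 0 0"

```text
clock: 13.2
eef_pos: [427.0, -31.4, 292.1]
tool_rot: [-3.141, 0.001, 0.143]
force: [0.9, 1.0, 0.3]
width: -0.3
```

```bash
cat > meas.py <<'E'
import sys
from h import *
from cell import ctrl,models
tag=sys.argv[1]
c0=np.array([555.8,-12.4,120.0]);ex=np.array([.8968,.1297,.423]);ey=np.array([-.143,.9897,0]);N=np.cross(ex,ey)
bx=np.array([.9897,.143,0]); hinge=c0+82*ex-1.5*N
C=c0-3*N-0*ex   # rim plane centre-ish
for n in("scene","top"):
    p=shot(n,n[0]+tag); W=cloud(p); c=p["color"].astype(int)
    D=W-hinge
    a=D@bx;b=D@ey;z=D[...,2]
    m=(c[...,2]>c[...,0]+50)&(c[...,2]>c[...,1]+25)&(z>40)&(z<170)&(abs(b)<95)&(abs(a)<110)
    if m.sum()>50:
        k=np.polyfit(z[m],a[m],1); print(n,"panel n",m.sum(),"lean back deg",np.degrees(np.arctan(k[0])),"theta",2.007+np.arctan(k[0]),"z max",z[m].max())
    S=(W-c0); A=S@ex;B=S@ey;H=S@N
    ins=(abs(B)<90)&(abs(A)<78)&(H<15)&(H>-45)
    R,G,Bl=c[...,0],c[...,1],c[...,2]
    masks={"yellow":(R>150)&(G>110)&(Bl<100)&(R-G<95),"green":(G>R+40)&(G>Bl+25),"orange":(R>150)&(G<R-75)&(Bl<90),"white":(c.min(-1)>120)&(c.max(-1)-c.min(-1)<60)&(abs(B)<30)}
    for nm,mk in masks.items():
        k=mk&ins
        if k.sum()>5:
            hi=k&(H>np.percentile(H[k],90)-4)
            print(n,nm,k.sum(),"A %.1f B %.1f"%(np.median(A[hi]),np.median(B[hi])),"ext A %.0f..%.0f B %.0f..%.0f"%(*np.percentile(A[hi],[3,97]),*np.percentile(B[hi],[3,97])),"H med %.1f"%np.median(H[hi]), np.median(W[hi],0).round(1))
    for t in("relay_left_top","relay_middle_top","relay_right_top"):
        r=models.landmark_of(p,t)[:1]
        if r:
            u,v=r[0]["point"];w=W[int(round(v)),int(round(u))]
            print(n,t,round(r[0]["score"],2),np.round([u,v],1),w.round(1),"A %.1f B %.1f H %.1f"%tuple((w-c0)@np.c_[ex,ey,N]))
crop(load("s"+tag+".npz"),230,450,50,250,3.2,"s"+tag+"c");crop(load("t"+tag+".npz"),290,410,130,245,6,"t"+tag+"c")
s=ctrl.read_state();print(s["clock"],s["eef_pos"],s["tool_rot"])
E
python3 meas.py 10
```

```text
scene panel n 271 lean back deg 1.5723186424451236 theta 2.034442137201155 z max 165.88687688128533
scene yellow 156 A 14.9 B 53.0 ext A 2..29 B 36..66 H med -8.0 [565.   42.8 118.6]
scene green 136 A 14.8 B -45.9 ext A 2..29 B -63..-34 H med -10.4 [579.8 -55.7 117.2]
scene white 192 A 10.5 B 1.0 ext A -75..28 B -16..18 H med -10.4 [569.3 -10.  115. ]
scene relay_left_top 0.7 [322.8 212.5] [547.7  36.   62.5] A -25.3 B 49.1 H -51.6
scene relay_middle_top 0.7 [303.4 103.2] [632.7  -0.8 317.3] A 153.9 B 0.5 H 145.9
scene relay_right_top 0.46 [334.  172.5] [579.5 -55.2 117.3] A 14.5 B -45.8 H -9.8
top panel n 954 lean back deg -3.5032990284354684 theta 1.9458558972718827 z max 166.52183130945707
top yellow 204 A 16.7 B 50.4 ext A 1..29 B 36..64 H med -8.4 [566.7  40.9 119.3]
top green 201 A 16.4 B -47.9 ext A 1..29 B -63..-36 H med -11.5 [582.3 -57.1 116.5]
top white 392 A 13.1 B 0.8 ext A -75..30 B -21..21 H med -11.2 [572.5  -9.7 115.5]
top relay_left_top 0.59 [326.3 191.9] [562.8  40.7 114.5] A 10.8 B 51.6 H -11.1
top relay_middle_top 0.62 [347.9 186.7] [575.   -8.1 113.5] A 15.1 B 1.5 H -14.2
top relay_right_top 0.47 [372.1 186.2] [578.2 -61.3 114.7] A 11.5 B -51.6 H -11.2
13.6 [430.40695073 -30.75034028 291.62025045] [ 3.14154018e+00 -1.30281139e-04  1.44410248e-01]
```

View pics/s10c.png

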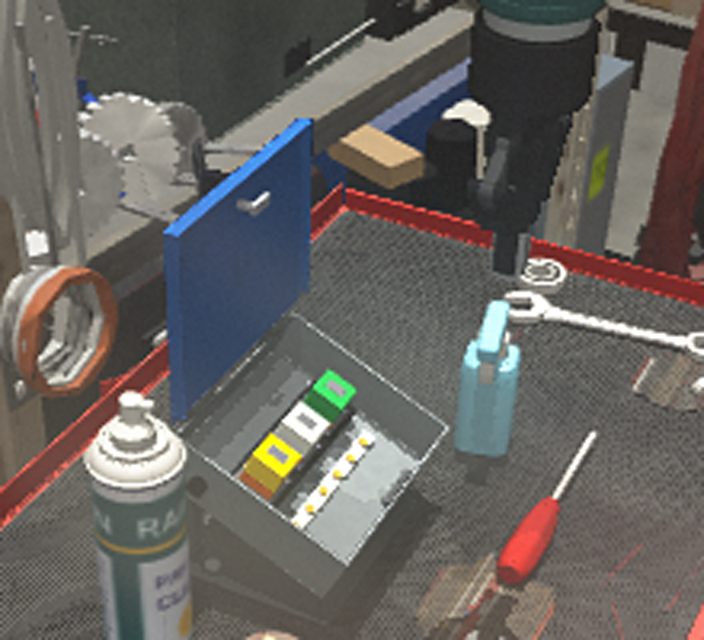

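View pics/t10c.png

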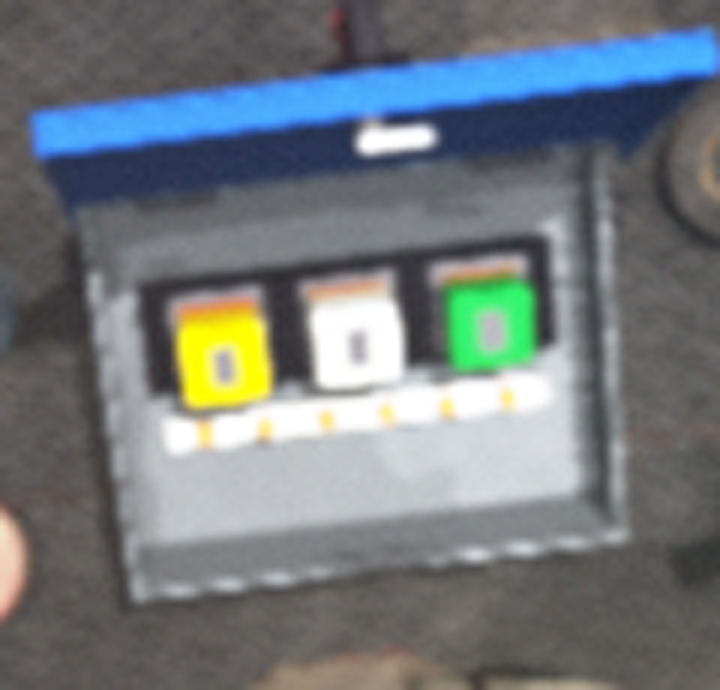

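Emit:
drive_tool:
  deltas: "0.045 0 0.02 0 0; 0.09 -0.001 0.06 0 0; 0.129 -0.001 0.11 0 0; 0.129 -0.001 0.15 0 0; 0.129 -0.001 0.1615 0 0; 0.129 -0.001 0.1615 0 0"

```text
clock: 14.35
eef_pos: [556.9, -11.6, 130.2]
tool_rot: [-3.142, 0.001, 0.144]
force: [0.2, 0.4, -0.1]
width: -0.2
```

Emit:
drive_tool:
  deltas: "0.0025 0 0.0055 0 0; 0.005 0 0.011 0 0; 0.0063 0 0.0136 0 0; 0.0076 0 0.0163 0 0; 0.0089 0 0.019 0 0; 0.0097 0 0.0208 0 0; 0.0097 0 0.0208 0 0"

```text
clock: 15.22
eef_pos: [566.9, -10.0, 110.0]
tool_rot: [3.142, -0.001, 0.144]
force: [-1.2, 1.0, 4.0]
width: 0.3
```

Emit:
drive_tool:
  deltas: "0.0008 0 0.0018 0 0; 0.0017 0 0.0036 0 0; 0.0025 0 0.0054 0 0; 0.0025 0 0.0054 0 0"

```text
clock: 15.72
eef_pos: [567.4, -10.0, 108.5]
tool_rot: [-3.141, 0.002, 0.144]
force: [-14.0, -0.1, 40.6]
width: -0.6
```

Emit:
drive_tool:
  deltas: "-0.006 0 -0.013 0 0; -0.0118 0 -0.0254 0 0; -0.0118 0.025 -0.0254 0 0; -0.0118 0.05 -0.0254 0 0; -0.009 0.05 -0.0195 0 0; -0.007 0.05 -0.0150 0 0; -0.005 0.05 -0.0107 0 0; -0.0035 0.05 -0.0075 0 0; -0.002 0.05 -0.0043 0 0; -0.0008 0.05 -0.0018 0 0; -0.0008 0.05 -0.0018 0 0"

```text
clock: 17.1
eef_pos: [573.6, -57.9, 108.5]
tool_rot: [-3.14, 0.003, 0.145]
force: [-11.4, 1.3, 27.5]
width: 0.1
```

Emit:
drive_tool:
  deltas: "-0.006 0 -0.013 0 0; -0.0118 0 -0.0254 0 0; -0.0118 -0.03 -0.0254 0 0; -0.0118 -0.065 -0.0254 0 0; -0.0118 -0.1 -0.0254 0 0; -0.0085 -0.1 -0.0185 0 0; -0.006 -0.1 -0.013 0 0; -0.004 -0.1 -0.0086 0 0; -0.0025 -0.1 -0.0054 0 0; -0.001 -0.1 -0.0022 0 0; 0 -0.1 0 0 0; 0 -0.1 0 0 0"

```text
clock: 18.6
eef_pos: [559.9, 38.9, 108.6]
tool_rot: [-3.141, 0.002, 0.142]
force: [-10.2, 1.6, 29.0]
width: -0.1
```

Same depth and force on all three. Back off and check.

Emit:
drive_tool:
  deltas: "-0.006 0 -0.013 0 0; -0.014 0 -0.03 0 0; -0.03 0.02 -0.08 0 0; -0.07 0.05 -0.13 0 0; -0.12 0.05 -0.16 0 0; -0.17 0.05 -0.18 0 0; -0.17 0.05 -0.18 0 0; -0.17 0.05 -0.18 0 0"

```text
clock: 19.6
eef_pos: [400.7, -34.4, 286.4]
tool_rot: [3.141, -0.002, 0.143]
force: [0.3, -0.7, -0.5]
width: 0.0
```

```bash
python3 meas.py 11
```

```text
scene panel n 270 lean back deg 0.8376140528026077 theta 2.0216191230823792 z max 166.44063376045318
scene yellow 153 A 15.1 B 54.2 ext A 2..29 B 37..65 H med -17.9 [570.   44.2 110.5]
scene green 138 A 15.2 B -46.8 ext A 2..30 B -63..-34 H med -18.0 [584.6 -55.3 110.3]
scene white 214 A -71.6 B 1.6 ext A -75..-67 B -23..28 H med -8.4 [495.  -19.9  82.7]
scene relay_middle_top 0.62 [332.6 174.4] [581.8 -54.4 110.5] A 13.8 B -45.3 H -17.0
scene relay_right_top 0.44 [331.5 173. ] [585.3 -54.9 111.8] A 17.5 B -46.2 H -17.2
top panel n 959 lean back deg -3.577531478798629 theta 1.9445602966012223 z max 165.87617328195688
top yellow 168 A 15.7 B 51.7 ext A 2..30 B 36..64 H med -18.5 [569.9  41.1 109.9]
top green 207 A 15.9 B -49.4 ext A 1..29 B -64..-36 H med -18.2 [585.1 -58.  110.2]
top white 417 A -71.0 B 1.9 ext A -76..22 B -27..28 H med -11.0 [496.  -13.7  82. ]
top relay_left_top 0.59 [327.2 192.6] [561.2  38.4 107.8] A 6.2 B 49.5 H -16.4
top relay_middle_top 0.55 [350.4 188.2] [573.5 -13.  107.1] A 10.3 B -3.1 H -19.1
top relay_right_top 0.55 [371.9 185. ] [581.2 -62.1 107.4] A 11.0 B -52.8 H -19.0
20.0 [400.28647449 -34.09846137 285.4739735 ] [-3.14150261e+00  9.90182249e-04  1.44258277e-01]
```

View pics/s11c.png

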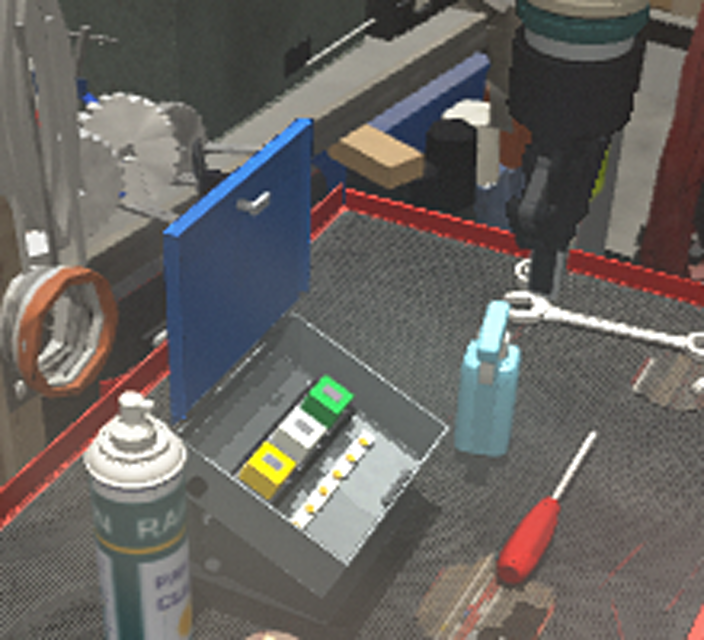

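View pics/t11c.png

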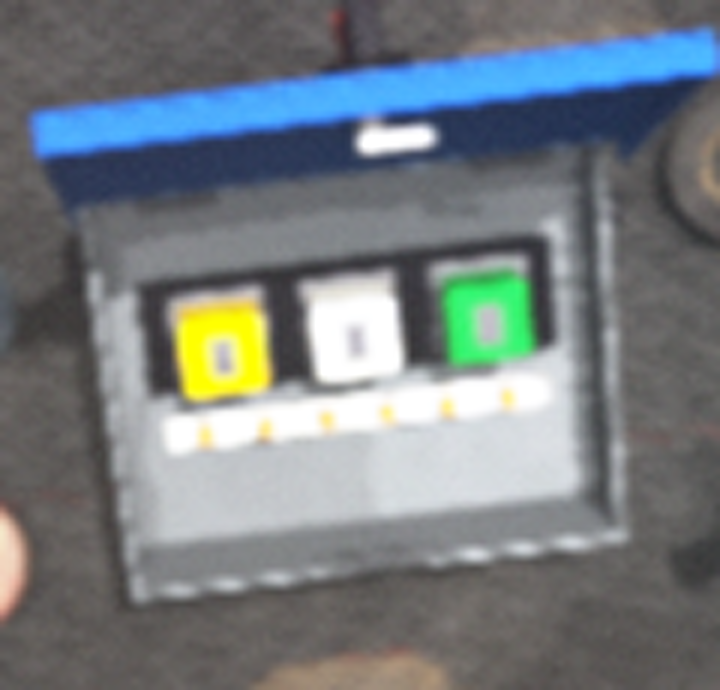

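```bash
python3 - <<'E'
from h import *
c0=np.array([555.8,-12.4,120.0]);ex=np.array([.8968,.1297,.423]);ey=np.array([-.143,.9897,0]);N=np.cross(ex,ey);bx=np.array([.9897,.143,0]); hinge=c0+82*ex-1.5*N
for n in("s11","t11","s10"):
    p=load(n+".npz");D=cloud(p)-hinge;a=D@bx;b=D@ey;z=D[...,2];c=p["color"].astype(int)
    m=(abs(a)<40)&(abs(b)<60)&(z>90)&(z<160)&(c[...,0]>90)&(c.max(-1)-c.min(-1)<70)
    print(n,m.sum(),"a",a[m].mean(),"b %.1f..%.1f"%(b[m].min(),b[m].max()),"z %.1f..%.1f"%(z[m].min(),z[m].max()),"slope deg",np.degrees(np.arctan(np.polyfit(b[m],z[m],1)[0])))
    # red end of wing + black wing behind the panel
    r=(a>-5)&(a<60)&(abs(b)<40)&(z>80)&(z<175)&(c[...,0]>120)&(c[...,1]<90)
    k=(a>5)&(a<60)&(abs(b)<40)&(z>80)&(z<175)&(c.max(-1)<90)
    for q,l in((r,"red"),(k,"blk")):
        if q.sum(): print(l,q.sum(),a[q].mean(),"b",b[q].mean(),b[q].min(),b[q].max(),"z",z[q].mean(),z[q].min(),z[q].max())
    f=(abs(b)<90)&(z>30)&(z<145)&(a>-30)&(a<30)&(c[...,2]>c[...,0]+40)
    for _ in range(3):
        g=np.polyfit(z[f],a[f],1); f&=abs(a-np.polyval(g,z))<4
    print("inner face lean",np.degrees(np.arctan(g[0])),"theta",2.007+np.arctan(g[0]),f.sum())
crop(load("s11.npz"),290,330,90,130,15,"tongue")
E
```

```text
s11 35 a -10.578533910224138 b -18.2..5.9 z 134.1..143.0 slope deg -0.34775372182011927
blk 42 20.853948347532622 b 2.592741512773219 -3.554019787909937 9.240230693818873 z 153.7267624493675 141.43476815560206 159.86837020547995
inner face lean -0.46624918305957086 theta 1.9988624166208768 632
t11 54 a -8.540738153959989 b -16.9..5.1 z 120.1..144.6 slope deg -5.581910526830314
red 1 30.571018814139716 b 5.083029266861701 5.083029266861701 5.083029266861701 z 122.89282625122553 122.89282625122553 122.89282625122553
blk 83 17.32891222339448 b 0.9969317799557198 -12.969076216100532 12.386194599383563 z 152.4550961075627 124.88680397446967 159.12151929724132
inner face lean -0.338680690148232 theta 2.0010889068439868 468
s10 35 a -10.454222797767097 b -17.6..5.8 z 135.2..143.7 slope deg -2.5934196987647593
blk 43 21.2546704907095 b 2.2004225216500006 -4.476052273008221 5.956156451750723 z 153.4243446876729 141.06577982558048 160.4372666923141
inner face lean -0.4044702846019815 theta 1.999940661807217 531
```

View pics/tongue.png

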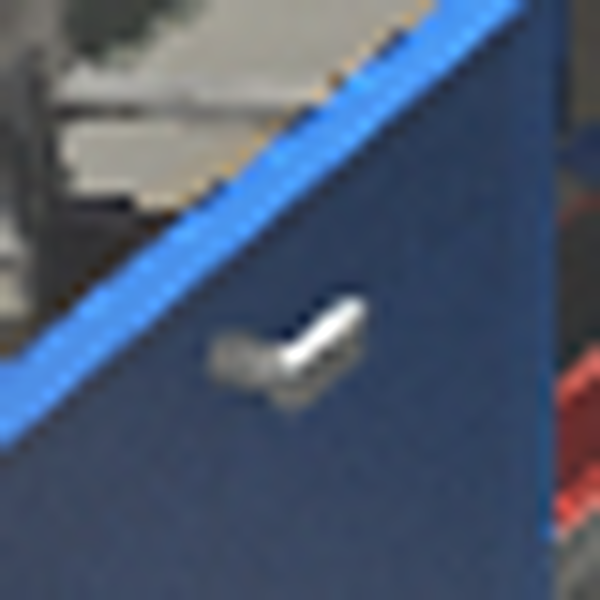

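```bash
python3 - <<'E'
from cell import ctrl
print(ctrl.finish_job())
E
```

```text
the job is handed in; nothing more can be done
None
```

The job is done and handed in at about 20 s of the 62 s allowed. The hand-in gave no verdict, so what follows is from my own last checks.

- **Fastener:** I pushed the wing round with the shut fingers until it stopped. In the last pictures the tongue lies along the hinge to within about 5°, so it is close to a full quarter turn.
- **Panel:** I lifted it by the wing, then pushed it from the inside. While pushed it seemed to lean further back, but it came to rest about upright. My fit of the inner face puts it at about 2.00 rad, the same before and after the relays were pressed. A rougher first fit from the top camera gave 1.94 rad, still above 1.8.
- **Relays:** All three went in to the hard stop at the same depth, with 27 to 41 N on the tool. The orange bands are gone, and the yellow and green tops measure level. I judged the white one from its press depth and the picture, because its colour fit picked up the tray. The relay-top network placed some points wrongly, so I did not use it.
- **Bench:** The spray can, bottle and screwdriver look unmoved in the last scene picture. I did not measure any bystander again at the end. The tin, tape and spanner were at best partly in the close-up views I looked at, but the arm did not go near them. The gripper was clear of everything at hand-in.

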